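Unhook the zinc shelf bracket from its keyhole stud

TASK

Take the bright zinc shelf bracket off the blue display board: slide it up along its keyhole slot until the stud's head is in the wide hole, draw it off the stud away from the board, and set it down (do not drop it) inside the orange tray. Leave the black bracket hanging where it is.

Things in the scene. Friction and masses are not known exactly. Their poses are not given: they have to be found in the camera images.
- zinc_bracket: Silver zinc L bracket, 200 g, hung on a board stud. Back plate 48 wide (y), 107 tall, 4 thick; from its top an arm 16 wide, 10 high runs along +x to 84 mm from the plate's back, with an 8 mm lip up at its tip. Origin: plate's back face, centre line, at the stud's centre while hung; plate spans 22 mm above to 85 below it. Hung: x out of the board, z up. Let go on its lower edge it tips forward.
- zinc_hole (a point): Centre of the zinc plate's 28 mm wide keyhole end, on the plate's back face, 30 mm below the bracket's origin; the 8 mm wide slot runs up from it to the origin, where the stud sits at first. The bracket comes off once raised 30 mm (24 to 36 will do) so that the stud is here, then moved 10 mm or more along its +x.
- zinc_grip (a point): Point inside the zinc bracket's arm, good to pinch from above across its 16 mm width (fingers closing along y): 50 mm out along x from the bracket's origin and 17 mm above it. The arm's top face is 5 mm above this point, the plate's lower edge 102 mm below.
- black_bracket: A bracket of the same shape and size in black, hung on the other stud, 110 mm beside the zinc one; origin and axes as for the zinc bracket. It is to be left hanging.
- board: Blue upright display board, fixed, 250 wide (y), 150 tall, 15 thick. Origin: on the counter under the middle of its front face; x points out of that face, away from the robot; z up. Two brass studs at y = +55 and -55 mm, 120 mm up: shank 6 mm diameter, 6 long, then a head 15 mm diameter, 3 thick. Either bracket may hang on either stud.
- tray: Orange open tray fixed on the counter, outside 250 (x) x 210 (y) x 40 high, walls and floor 5 mm thick. Origin: centre of its underside, on the counter.

How it is judged (in metres and radians):
On the way, in this order (a step that is already met when the one before it is completed fails the run):
1. the zinc bracket is slid up along its keyhole, still on the stud, until the head is at the wide hole (z of zinc_bracket in the frame of board between 0.138 and 0.16 m and x of zinc_bracket in the frame of board below 0.009 m), for 0.04 s.
2. the zinc bracket is drawn off the stud, held in the fingers (x of zinc_bracket in the frame of board above 0.016 m and contact force between the fingers and zinc_bracket above 0.5 N), for 0.05 s.
At the end, for the whole second after the job is handed in: The zinc bracket lies at rest inside the orange tray, any way up, its origin and grip point both within the tray's walls (origin below 100 mm, grip point below 120 mm), let go; the black bracket still hangs on its stud within 15 mm of where it was (x of zinc_bracket in the frame of tray between -0.122 and 0.122 m and y of zinc_bracket in the frame of tray between -0.102 and 0.102 m and x of zinc_grip in the frame of tray between -0.122 and 0.122 m and y of zinc_grip in the frame of tray between -0.102 and 0.102 m and height (world z) of zinc_bracket below 0.1 m and height (world z) of zinc_grip below 0.12 m and contact force between zinc_bracket and tray above 0.3 N and linear speed of zinc_bracket below 0.03 m/s and distance of black_bracket from where it was at the start of the episode below 0.015 m); the robot touches nothing.
It fails at once if the black bracket is knocked off or pulled along (moved over 30 mm) (distance of black_bracket from where it was at the start of the episode above 0.03 m).
It fails at once if the zinc bracket is dropped: out of the fingers it moves faster than 1.3 m/s (a fall of some 90 mm) (linear speed of zinc_bracket above 1.3 m/s and contact force between the fingers and zinc_bracket below 0.2 N).
It also fails if it takes over 43 s, if anything falls off the work surface, if the arm or the gripper's body presses on something with over 40 N, if the wrist force passes 120 N, or if a joint passes its speed limit or range.

ROBOT

A 7-joint arm with a two-finger parallel gripper is mounted at the origin on the work surface. World frame = base frame: x ahead of the robot, y to its left, z up, the work surface at z = 0. Lengths are in mm, angles in rad, forces in N, time in s.
With the tool pointing down it reaches from about 425 to 875 mm from the base axis. Payload 4.7 kg.
Tool frame: the origin (TCP) lies on the mounting face of the last link; the fingertips stand 182 mm ahead of it and the grasp point (between the pads) lies 164 mm ahead of it; z points along the fingers, y is the line along which they close (so a half turn about z gives the same grasp; the last joint's range is limited). The gripper opens to 87 mm and grips with 3 to 60 N. Pads are 19 mm wide; open, the fingers measure 117 mm over their backs; the gripper's body (75 mm by 190 mm) begins 51 mm behind the grasp point.
Start: joints at [1.335, 0.321, -0.07, 1.45, 0.023, 1.371, -0.057], TCP at [160.669, -629.835, 404.787] pointing down, gripper open.
Joint ranges: [-2.86, 2.86], [-0.3, 2.09], [-1.38, 1.24], [0.06, 2.45], [-1.56, 4.7], [0.09, 2.05], [-2.69, 2.69]. Speed limits (rad/s): [2.57, 2.57, 3.14, 3.14, 3.14, 3.14, 3.14].

INTERFACE

Orientations are given as a unit quaternion [x, y, z, w].
In Python, from cell import status, vision, bot gives the robot as it stands.
- The arm moves only by the tool move_arm, never from a script. Its argument "plan" is a list that holds one entry, the list of rows, each a list of 7 numbers: the finger opening in mm, from 0 to 87, then the shift along the tool's x, y, z in units of 0.5 m (1.0 is 0.5 m), then the turn, a rotation vector about the tool's x, y, z in units of pi/2 rad (1.0 is pi/2 rad). In form: [[[grip, x, y, z, wx, wy, wz], ...]]. A call has exactly 10 rows; each row shifts and turns the commanded pose from where the row before left it, along the tool's axes as they then stand; what a row does not reach is not made up. A row lasts 1/8 s, in which the tool goes at most 62.5 mm and 10.7 degrees, less where a joint would pass 70% of its speed; a pose out of reach is approached as far as the arm can. A call with a number of a shift or a turn outside -1 to 1 is refused whole. A call with a gripper value outside its range is refused whole. The fingers move at their own pace and stop on an object; the grip force is fixed at half the most. Time passes only in rows, so rows that do not move let the fingers close, or fill a call up. It gives the time, the measured TCP pose, the force, the opening and the grip force at its end, in the units of the state.
- status.sense(): the state, without advancing time (a new reading comes with each control period).
- vision.snapshot(name): name is "scene" or "side" or "wrist"; returns the picture (480x640x3 uint8, red, green, blue); there is no depth.
- vision.calibration(name): a dict with "K" (3x3 intrinsics, pixels), "k1" (the pictures are not rectified: a ray, as slopes to the right and down, at radius r is drawn at 1 + k1 r^2 times it, then the intrinsics apply), "pose" (4x4, takes a point from camera to world coordinates). Camera axes: x right, y up, looking along -z (the intrinsics and any distortion apply to the point x, -y, -z); pixel columns grow to the right and rows downward; lengths in mm; the calibration is good to about 2 mm. A picture is of the moment at which its call begins: read the wrist's pose just before it. calibration takes no time and is no camera call; for the wrist camera it gives the pose at the moment of the call.
- bot.finish_job(): hands the job in; it is judged then, once.
The state is a dict: "time": time; "q": joint angles; "joint_vel": joint speeds; "joint_efforts": joint torques, N m; "tool_pos": TCP position; "tcp_rot": TCP orientation; "force": force on the tool from outside, world axes, zero at the start; "moment": the same for the moment, N m; "finger_gap": opening from 0.0 (shut) to 1.0 (fully open); "finger_force": force on a finger pad.
Only numpy, scipy, OpenCV 4.12 (cv2) and the standard library are available. Lean on these libraries where they do the work, as an engineer would, in place of code of your own. Each camera call takes 0.05 s, during which the arm holds its last target. There are 200 camera calls.

## Working session

There is one attempt and no reset: what is moved stays moved. The work goes in short steps, Python scripts to look and compute and a tool call to move; the robot and the scene stay as the last step left them, time stands still between calls to the robot, and variables do not carry over. Pictures are saved under pics/ and viewed, at most 10 in all, crops included, and the job is handed in when it is done.

Besides the shell and the picture viewer there is one more tool, called as name([rows], argument=value, ...), one row to a line, values as JSON. move_arm: Moves the arm, as the interface text tells. Its arguments: {"type":"object","properties":{"plan":{"type":"array"}},"required":["plan"]}

```bash
mkdir -p pics; ls; python3 - <<'E'
from cell import status, vision, bot
import cv2
s=status.sense();print(s['time'],s['tool_pos'],s['tcp_rot'],s['finger_gap'])
for n in("scene","side"):
    cv2.imwrite(f"pics/{n}0.png",vision.snapshot(n)[:,:,::-1]); c=vision.calibration(n);print(n,c)
E
```

```text
pics
0.0 [ 160.58361735 -629.63573273  403.66718354] [ 9.92207499e-01  1.24592803e-01 -1.75841817e-04 -9.38826847e-04] 0.9980069441435496
scene {'K': array([[464.76761597,   0.        , 320.75467847],
       [  0.        , 464.76761597, 235.03239814],
       [  0.        ,   0.        ,   1.        ]]), 'k1': -0.09096544550083295, 'pose': array([[ 3.29004413e-01, -7.19875573e-01,  6.11175306e-01,
         1.06445107e+03],
       [ 9.44201393e-01,  2.61384951e-01, -2.00403686e-01,
        -2.04052839e+02],
       [-1.54863091e-02,  6.43006273e-01,  7.65704321e-01,
         7.87879257e+02],
       [ 0.00000000e+00,  0.00000000e+00,  0.00000000e+00,
         1.00000000e+00]])}
side {'K': array([[554.27420191,   0.        , 320.4845487 ],
       [  0.        , 554.27420191, 226.88994097],
       [  0.        ,   0.        ,   1.        ]]), 'k1': -0.07101896281286112, 'pose': array([[ 9.87874483e-01,  1.20514656e-01, -9.78786134e-02,
         4.32524523e+02],
       [-1.55253840e-01,  7.64789690e-01, -6.25294311e-01,
        -6.69207605e+02],
       [-5.00574713e-04,  6.32908325e-01,  7.74226583e-01,
         9.36763415e+02],
       [ 0.00000000e+00,  0.00000000e+00,  0.00000000e+00,
         1.00000000e+00]])}
```

View pics/scene0.png

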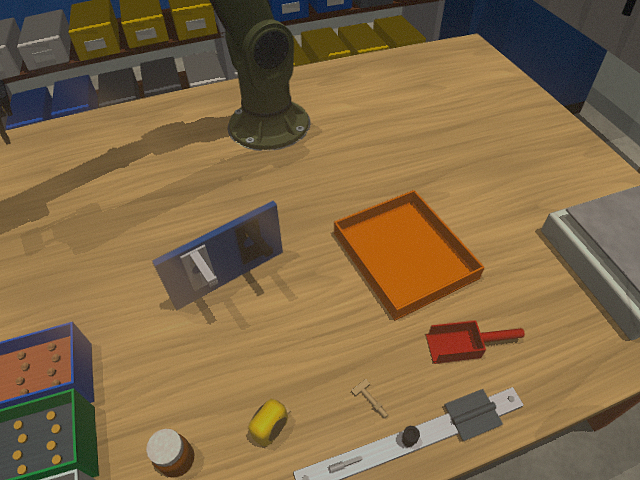

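View pics/side0.png

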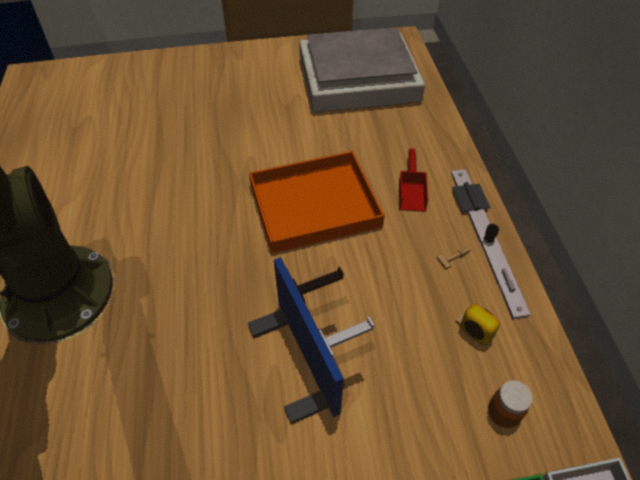

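The scene camera shows the board front face with top corners at about (155,258) and (277,204), the zinc arm running from (200,250) to (213,283), and the tray at (334–482,192–318). The side camera shows the board's top edge from (278,263) to (338,380), the zinc arm from (328,345) to (371,322), and the tray at (250–382,155–248). I'll enlarge these regions.

```bash
python3 - <<'E'
import cv2,numpy as np
a=cv2.imread('pics/scene0.png')[190:320,145:295]; b=cv2.imread('pics/side0.png')[250:420,240:390]
a=cv2.resize(a,(600,520),interpolation=cv2.INTER_CUBIC);b=cv2.resize(b,(525,595),interpolation=cv2.INTER_CUBIC)
cv2.imwrite('pics/a.png',cv2.convertScaleAbs(a,alpha=1.6));cv2.imwrite('pics/b.png',cv2.convertScaleAbs(b,alpha=1.6))
E
```

```text
(no output)
```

View pics/a.png

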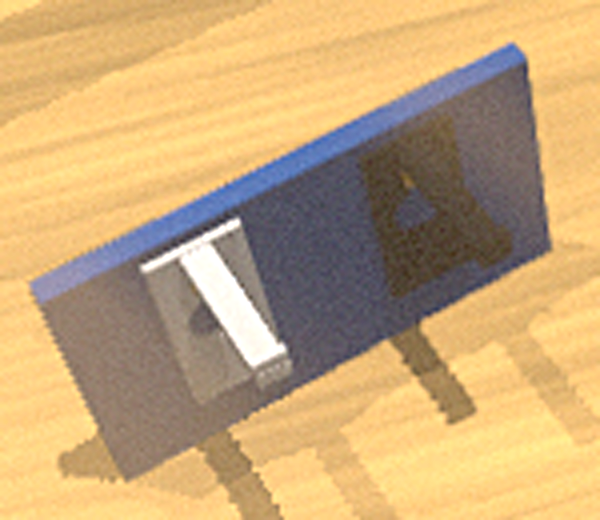

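View pics/b.png

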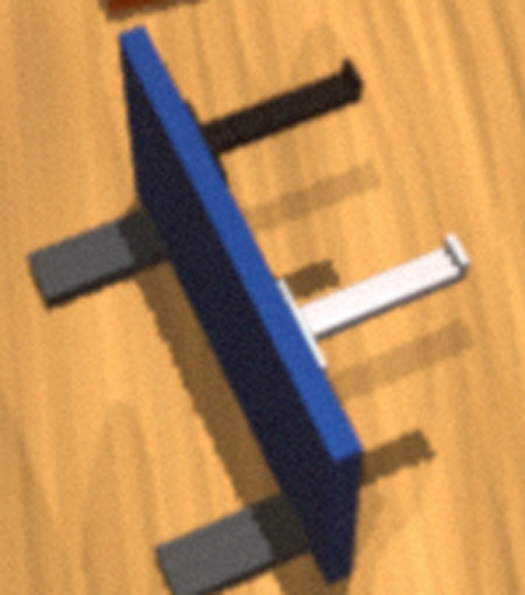

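Pixel positions from the crops (scene = 145,190 + p/4; side = 240,250 + p/3.5):
- **Board front top corners:** scene crop (45,303) and (528,68); side crop (358,447) and (144,28).
- **Zinc plate top corners:** scene crop (142,268) and (238,220); side crop (322,365) and (282,283).
- **Zinc lip:** scene crop (255,375) to (288,350); side crop (467,265) to (449,236).

Zinc is on the stud at y=-55 and black is at +55.

```bash
cat > h.py <<'E'
import numpy as np,cv2
from cell import status,vision,bot
from scipy.optimize import least_squares
from scipy.spatial.transform import Rotation as R
def proj(P,c):
    p=(np.atleast_2d(P)-c['pose'][:3,3])@c['pose'][:3,:3]
    s=np.c_[p[:,0]/-p[:,2],-p[:,1]/-p[:,2]]; r2=(s**2).sum(1,keepdims=True)
    s=s*(1+c['k1']*r2); return s*c['K'][0,0]+c['K'][:2,2]
def tri(obs):
    f=lambda P:np.concatenate([(proj(P,c)[0]-uv) for c,uv in obs])
    r=least_squares(f,[600,0,50]); return r.x,np.abs(r.fun).max()
def fit(M,obs,x0,fixz=None):
    def f(v):
        z=v[3] if fixz is None else fixz
        P=R.from_euler('z',v[2]).apply(M)+[v[0],v[1],z]
        return np.concatenate([proj(P[i],c)[0]-uv for c,i,uv in obs])
    r=least_squares(f,x0,loss='soft_l1'); return r.x,r.fun.reshape(-1,2).round(1)
S=vision.calibration('scene');D=vision.calibration('side')
E
python3 - <<'E'
from h import *
np.set_printoptions(suppress=True,precision=3)
sc=lambda u,v:np.array([145+u/4,190+v/4]); sd=lambda u,v:np.array([240+u/3.5,250+v/3.5])
for n,a,b in[('bL',sc(45,303),sd(358,447)),('bR',sc(528,68),sd(144,28)),('zL',sc(142,268),sd(322,365)),('zR',sc(238,220),sd(282,283)),
  ('t1',(413,192),(250,172)),('t2',(482,268),(351,155)),('t0',(334,228),(266,235)),('t3',(397,302),(382,213))]:
    print(n,*tri([(S,np.array(a)),(D,np.array(b))]))
B=np.array([[0,-125,150],[0,125,150],[0,125,0],[0,-125,0],[-15,-125,150],[-15,125,150]],float)
o=[(S,0,sc(45,303)),(S,1,sc(528,68)),(S,2,sc(550,247)),(S,3,sc(128,480)),(S,4,sc(30,285)),(S,5,sc(515,43)),
(D,0,sd(358,447)),(D,1,sd(144,28)),(D,4,sd(337,460)),(D,5,sd(121,38)),(D,3,sd(350,578))]
v,r=fit(B,o,[550,-200,0.3,0]);print('board',v,r.tolist())
Z=np.array([[4,-24,22],[4,24,22],[0,-24,22],[0,24,22],[84,-8,30],[84,8,30],[4,-24,-85]],float)
o=[(S,0,sc(145,271)),(S,1,sc(240,223)),(D,2,sd(320,365)),(D,3,sd(281,283)),(D,4,sd(467,264)),(D,5,sd(451,235)),(S,6,sc(200,403))]
w,r=fit(Z,o,[v[0],v[1],v[2],120]);print('zinc',w,r.tolist())
print('zinc in board',R.from_euler('z',-v[2]).apply([w[0]-v[0],w[1]-v[1],0]))
T=np.array([[-125,105,40],[-125,-105,40],[125,105,40],[125,-105,40]],float)
E
```

```text
bL [ 519.627 -327.635  145.988] 0.38012435902919606
bR [453.671 -89.563 143.418] 0.7804424235055194
zL [ 511.155 -284.722  141.595] 0.3373123124295603
zR [ 499.448 -240.101  141.387] 0.23129739083029222
t1 [413.525 236.336  38.386] 1.4598530988556604
t2 [652.678 271.597  28.905] 0.40231143230255384
t0 [437.064  41.939  30.297] 6.185029644060222
t3 [678.017  66.658  50.37 ] 0.9484669921376678
board [ 487.003 -209.022  -12.292   -4.062] [[-0.6, 0.4], [0.8, -2.0], [1.2, 1.3], [0.5, 0.8], [-0.0, -0.7], [-0.0, -0.3], [1.3, 1.3], [0.0, -0.5], [-1.7, 1.5], [-1.3, -0.4], [0.7, -0.2]]
zinc [ 502.774 -262.384  -12.292  118.572] [[-0.0, 0.0], [0.5, -0.2], [-0.3, 1.2], [-1.9, -0.1], [0.7, -0.5], [0.6, -0.1], [-0.2, 0.3]]
zinc in board [  0.731 -55.639   0.   ]
```

Both fits agree with the given sizes. The zinc bracket is at about (503,-262,119), the board yaw is 0.274, and the zinc grip point is at about (551,-249,136). The tray centre is at about (545,155), yaw 0.15. Next I move above the grip point.

move_arm([
  [[87,0.094,-0.0545,0,0,0,-0.0015],[87,0.094,-0.0545,0,0,0,-0.0015],[87,0.094,-0.0545,0,0,0,-0.0015],[87,0.094,-0.0545,0,0,0,-0.0015],[87,0.094,-0.0545,0,0,0,-0.0015],[87,0.094,-0.0545,0,0,0,-0.0015],[87,0.094,-0.0545,0,0,0,-0.0015],[87,0.094,-0.0545,0,0,0,-0.0015],[87,0.094,-0.0545,0,0,0,-0.0015],[87,0.094,-0.0545,0,0,0,-0.0015]],
])

```text
time: 1.35
tool_pos: [545.5, -244.2, 404.4]
tcp_rot: [0.991, 0.136, -0.0, 0.0]
force: [0.2, -1.5, -0.2]
finger_gap: 0.998
finger_force: 0.0
```

```bash
python3 - <<'E'
from h import *
np.set_printoptions(suppress=True,precision=3)
c=vision.calibration('wrist');cv2.imwrite('pics/w1.png',cv2.convertScaleAbs(vision.snapshot('wrist')[:,:,::-1],alpha=1.3))
s=status.sense();print(s['time'],s['tool_pos'],R.from_quat(s['tcp_rot']).as_matrix(),s['q'],s['joint_vel'],s['force']);print(c)
print(proj([551,-249,142],c),proj([503,-262,119],c))
E
```

```text
1.4 [ 550.218 -236.227  404.402] [[ 0.96   0.28   0.004]
 [ 0.28  -0.96   0.006]
 [ 0.006 -0.004 -1.   ]] [ 0.733  0.24  -0.436  1.573  0.096  1.349 -1.   ] [ 0.022 -0.038 -0.012  0.046 -0.053  0.026  0.148] [4.341 4.921 0.444]
{'K': array([[331.254,   0.   , 320.45 ],
       [  0.   , 331.254, 243.874],
       [  0.   ,   0.   ,   1.   ]]), 'k1': -0.04249752730345929, 'pose': array([[   0.269,    0.933,    0.239,  611.984],
       [  -0.963,    0.261,    0.067, -226.11 ],
       [  -0.   ,   -0.248,    0.969,  384.236],
       [   0.   ,    0.   ,    0.   ,    1.   ]])}
[[327.92  247.559]] [[326.542 296.352]]
```

View pics/w1.png

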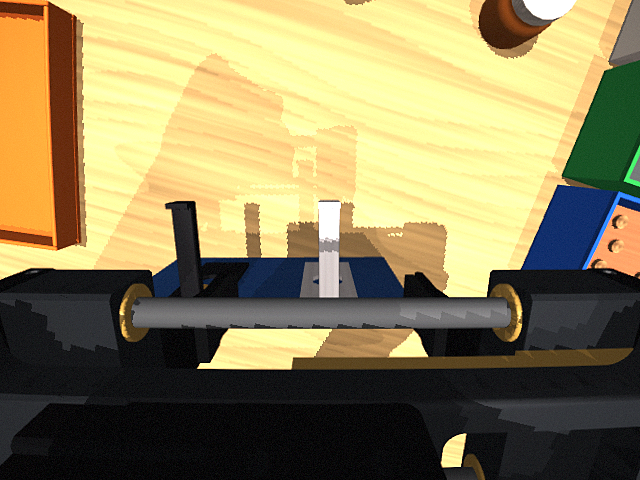

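The wrist view shows the zinc arm vertical in the image, with its lip at (319–340, 201) and its root at about (328,296). It is aligned with the gripper. The black bracket is at the left and the right finger and tray are clear. I'll refine the position with this view.

```bash
python3 - <<'E'
from h import *
np.set_printoptions(suppress=True,precision=3)
sd=lambda u,v:np.array([240+u/3.5,250+v/3.5])
# wrist pose at picture (t=1.35)
W=vision.calibration('wrist')
P=np.array([[0.269,0.933,0.239,611.984],[-0.963,0.261,0.067,-226.11],[0,-0.248,0.969,384.236],[0,0,0,1]])
C=dict(W,pose=P)
t,e=tri([(C,np.array([329.5,201])),(D,sd(459,250))]);print('lip',t,e,'grip from lip',t-R.from_euler('z',.274).apply([34,0,13]))
s=status.sense();print(s['tool_pos'],s['time'],W['pose'][:3,3]);
Rm=R.from_quat(s['tcp_rot']).as_matrix();print(np.arctan2(Rm[1,0],Rm[0,0]))
g=np.array([551,-249,136.5]);tgt=g+[0,0,164]
print('tool shift',Rm.T@(tgt-s['tool_pos']))
E
```

```text
lip [ 585.184 -240.002  145.824] 1.5316882739728044 grip from lip [ 552.452 -249.202  132.824]
[ 550.218 -236.227  404.402] 1.4 [ 616.616 -217.281  384.664]
0.2837241330373137
tool shift [ -3.403  12.946 103.828]
```

move_arm([
  [[87,0,0,0.02,0,0,0],[87,0,0,0.04,0,0,0],[87,0,0,0.03,0,0,0],[87,0,0,0.01,0,0,0],[87,0,0,0,0,0,0],[87,0,0,0,0,0,0],[87,0,0,0,0,0,0],[87,0,0,0,0,0,0],[87,0,0,0,0,0,0],[87,0,0,0,0,0,0]],
])

```text
time: 2.65
tool_pos: [544.7, -245.5, 354.8]
tcp_rot: [0.991, 0.136, 0.0, 0.0]
force: [-1.2, 0.3, -0.0]
finger_gap: 0.999
finger_force: 0.0
```

```bash
cat > g.py <<'E'
from h import *
np.set_printoptions(suppress=True,precision=3)
s=status.sense();Rm=R.from_quat(s['tcp_rot']).as_matrix()
print(s['time'],s['tool_pos'],'yaw',np.arctan2(Rm[1,0],Rm[0,0]),'z',Rm[:,2],'F',s['force'],s['finger_gap'],s['finger_force'],'q',s['q'])
E
python3 - <<'E'
from g import *
print(Rm.T@(np.array([552,-249,136+164])-s['tool_pos']))
E
```

```text
2.65 [ 544.664 -245.473  354.789] yaw 0.2734652449041902 z [ 0. -0. -1.] F [-1.205  0.312 -0.038] 0.999308956587764 0.0 q [ 0.738  0.267 -0.424  1.642  0.114  1.257 -1.005]
[ 6.11   5.371 54.789]
```

Settled, with yaw 0.273. I apply the correction, descend and close.

move_arm([
  [[60,0.006,0.0055,0.01,0,0,0],[60,0.006,0.005,0.025,0,0,0],[60,0,0,0.03,0,0,0],[60,0,0,0.025,0,0,0],[60,0,0,0.014,0,0,0],[60,0,0,0.005,0,0,0],[60,0,0,0,0,0,0],[60,0,0,0,0,0,0],[60,0,0,0,0,0,0],[60,0,0,0,0,0,0]],
])

```text
time: 3.9
tool_pos: [551.9, -249.0, 300.5]
tcp_rot: [0.991, 0.136, 0.0, 0.0]
force: [-0.7, 0.5, -0.3]
finger_gap: 0.691
finger_force: 0.0
```

```bash
python3 - <<'E'
from g import *
a=vision.snapshot('wrist')[120:400,160:480];b=vision.snapshot('side')[220:430,230:470]
a=cv2.resize(a,(400,350));b=cv2.resize(b,(400,350))
cv2.imwrite('pics/c.png',cv2.convertScaleAbs(np.hstack([a,b])[:,:,::-1],alpha=1.3))
E
```

```text
3.9 [ 551.908 -248.972  300.518] yaw 0.27339230614098836 z [ 0. -0. -1.] F [-0.694  0.511 -0.337] 0.6911020217089549 0.0 q [ 0.727  0.327 -0.417  1.682  0.143  1.161 -1.024]
```

View pics/c.png

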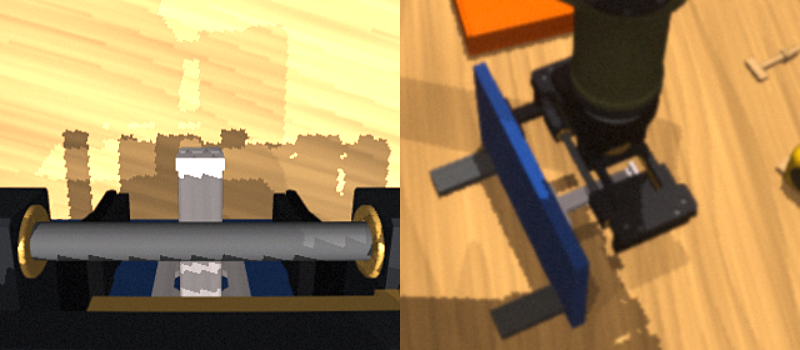

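The zinc arm (about x=200 in the left crop) is centred between the fingers, which lie at about 110 and 290. The hand is clear of the board and the black arm. Closing.

move_arm([
  [[0,0,0,0,0,0,0],[0,0,0,0,0,0,0],[0,0,0,0,0,0,0],[0,0,0,0,0,0,0],[0,0,0,0,0,0,0],[0,0,0,0,0,0,0],[0,0,0,0,0,0,0],[0,0,0,0,0,0,0],[0,0,0,0,0,0,0],[0,0,0,0,0,0,0]],
])

```text
time: 5.25
tool_pos: [551.8, -249.0, 300.3]
tcp_rot: [0.991, 0.136, 0.0, 0.0]
force: [-0.1, -0.2, -0.1]
finger_gap: 0.18
finger_force: 30.0
```

Gripped: the gap is 15.7 mm at 30 N. Raising 30 mm.

move_arm([
  [[0,0,0,-0.004,0,0,0],[0,0,0,-0.008,0,0,0],[0,0,0,-0.01,0,0,0],[0,0,0,-0.01,0,0,0],[0,0,0,-0.01,0,0,0],[0,0,0,-0.01,0,0,0],[0,0,0,-0.006,0,0,0],[0,0,0,-0.002,0,0,0],[0,0,0,0,0,0,0],[0,0,0,0,0,0,0]],
])

```text
time: 6.5
tool_pos: [551.8, -248.9, 330.0]
tcp_rot: [0.991, 0.136, -0.0, -0.0]
force: [0.2, -0.7, -2.3]
finger_gap: 0.184
finger_force: 30.0
```

```bash
python3 - <<'E'
from g import *
a=vision.snapshot('scene')[180:330,140:300];b=vision.snapshot('side')[220:430,230:470]
a=cv2.resize(a,(400,375),interpolation=cv2.INTER_CUBIC);b=cv2.resize(b,(400,375))
cv2.imwrite('pics/d.png',cv2.convertScaleAbs(np.hstack([a,b])[:,:,::-1],alpha=1.5))
E
```

```text
6.5 [ 551.755 -248.938  329.991] yaw 0.2733804664824922 z [-0.  0. -1.] F [ 0.179 -0.734 -2.309] 0.18376767028476806 29.99757355079055 q [ 0.731  0.302 -0.42   1.651  0.13   1.216 -1.015]
```

View pics/d.png

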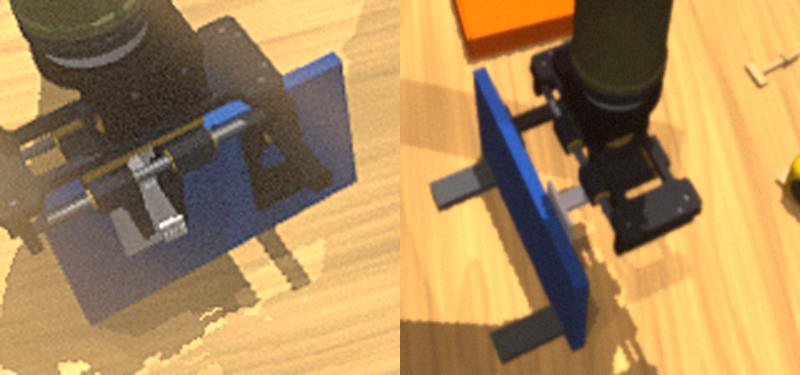

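The zinc plate now stands above the board's top edge and the force is just its weight. Black still hangs at the right. Drawing it off along tool +x.

move_arm([
  [[0,0.003,0,0,0,0,0],[0,0.006,0,0,0,0,0],[0,0.01,0,0,0,0,0],[0,0.012,0,0,0,0,0],[0,0.015,0,0,0,0,0],[0,0.015,0,0,0,0,0],[0,0.012,0,0,0,0,0],[0,0.008,0,0,0,0,0],[0,0,0,0,0,0,0],[0,0,0,0,0,0,0]],
])

```text
time: 7.85
tool_pos: [590.7, -238.2, 330.2]
tcp_rot: [0.991, 0.136, -0.0, 0.0]
force: [0.3, -0.1, -0.5]
finger_gap: 0.181
finger_force: 30.0
```

```bash
python3 - <<'E'
from g import *
# refine tray from images by orange mask
T=[]
for n,c in(('scene',S),('side',D)):
    im=cv2.imread(f'pics/{n}0.png');h=cv2.cvtColor(im,cv2.COLOR_BGR2HSV)
    m=cv2.inRange(h,(4,180,80),(14,255,255));k,l,st,ce=cv2.connectedComponentsWithStats(m)
    i=1+np.argmax(st[1:,4]);ct=cv2.findContours((l==i).astype('uint8'),0,1)[0][0]
    T.append((c,cv2.convexHull(ct)[:,0].astype(float)))
M=np.array([[x,y,z] for x in(-125,125) for y in(-105,105) for z in(0,40)],float)
def f(v):
    e=[]
    for c,hull in T:
        P=proj(R.from_euler('z',v[2]).apply(M)+[v[0],v[1],0],c).astype('float32')
        H=cv2.convexHull(P)
        e+=[cv2.pointPolygonTest(H,tuple(map(float,p)),True) for p in hull]
    return e
r=least_squares(f,[545,155,.146],loss='soft_l1',diff_step=1e-3);print(r.x,np.abs(r.fun).mean())
tx=r.x; 
s=status.sense();q=s['tcp_rot'];Rm=R.from_quat(q).as_matrix();print(s['tool_pos'])
# carrying point: grip at tray centre +20 along yaw, grip height 200
E
```

```text
7.85 [ 590.654 -238.202  330.193] yaw 0.27313518071338705 z [-0. -0. -1.] F [ 0.347 -0.108 -0.526] 0.18111544337558041 29.997631944715977 q [ 0.679  0.369 -0.424  1.569  0.158  1.238 -1.069]
[548.29  152.664   0.136] 0.9322422323720426
[ 590.654 -238.202  330.193]
```

Held and off the stud. Raising clear of the black arm, then traversing to the tray.

move_arm([
  [[0,0,0,-0.02,0,0,0],[0,0,0,-0.05,0,0,0],[0,0,0,-0.06,0,0,0],[0,0,0,-0.06,0,0,0],[0,0,0,-0.04,0,0,0],[0,0,0,-0.01,0,0,0],[0,0,0,0,0,0,0],[0,0.005,-0.02,0,0,0,0],[0,0.01,-0.04,0,0,0,0],[0,0.015,-0.06,0,0,0,0]],
])

```text
time: 9.1
tool_pos: [588.9, -174.7, 449.4]
tcp_rot: [0.991, 0.136, -0.001, -0.0]
force: [0.0, 1.1, -1.8]
finger_gap: 0.181
finger_force: 30.0
```

move_arm([
  [[0,0.02,-0.075,0,0,0,0],[0,0.02,-0.075,0,0,0,0],[0,0.022,-0.08,0,0,0,0],[0,0.022,-0.08,0,0,0,0],[0,0.022,-0.08,0,0,0,0],[0,0.022,-0.08,0,0,0,0],[0,0.02,-0.075,0,0,0,0],[0,0.015,-0.06,0,0,0,0],[0,0.01,-0.04,0,0,0,0],[0,0.005,-0.02,0,0,0,0]],
])

```text
time: 10.35
tool_pos: [583.6, 171.1, 450.0]
tcp_rot: [0.99, 0.138, -0.0, -0.0]
force: [0.6, 0.6, -1.5]
finger_gap: 0.176
finger_force: 30.0
```

```bash
python3 - <<'E'
from g import *
b=vision.snapshot('side')[:,120:]
cv2.imwrite('pics/e.png',cv2.convertScaleAbs(b[:,:,::-1],alpha=1.3))
# tilt then final: TCP targets
g=np.array([585,163,56.]);Rt=Rm@R.from_euler('y',-40,degrees=True).as_matrix()
print('grip now',s['tool_pos']+Rm[:,2]*164,'TCP final',g-Rt[:,2]*164)
E
```

```text
10.35 [583.641 171.06  449.979] yaw 0.2774739378094591 z [-0.001  0.001 -1.   ] F [ 0.622  0.587 -1.537] 0.17607960695474134 29.997296445071697 q [ 0.213  0.276 -0.664  1.473  0.169  1.451 -1.746]
grip now [583.502 171.145 285.979] TCP final [686.491 191.812 181.561]
```

View pics/e.png

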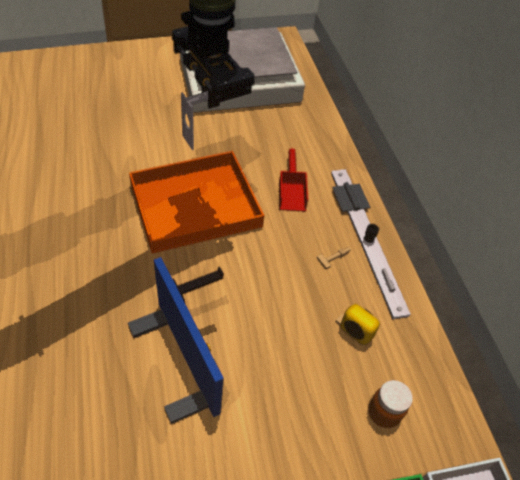

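The bracket is upright in the grip over the tray, with its plate at about (188,120). The black bracket is still hanging at (205,283). Lowering and starting the tilt.

move_arm([
  [[0,0,0.006,0.03,0,0,0],[0,0,0.01,0.06,0,0,0],[0,0,0,0.07,0,0,0],[0,0,0,0.06,0,0,0],[0,0,0,0.02,0,0,0],[0,0.0286,0,0.0012,0,-0.0556,0],[0,0.0286,0,0.0012,0,-0.0556,0],[0,0.0286,0,0.0012,0,-0.0556,0],[0,0.0286,0,0.0012,0,-0.0556,0],[0,0,0,0,0,0,0]],
])

```text
time: 11.65
tool_pos: [642.5, 174.7, 319.1]
tcp_rot: [0.976, 0.133, -0.172, 0.023]
force: [-0.1, 0.3, -2.7]
finger_gap: 0.181
finger_force: 30.0
```

move_arm([
  [[0,0.0286,0,0.0012,0,-0.0556,0],[0,0.0286,0,0.0012,0,-0.0556,0],[0,0.0286,0,0.0012,0,-0.0556,0],[0,0.0286,0,0.0012,0,-0.0556,0],[0,0,0,0,0,0,0],[0,0,0,0,0,0,0],[0,0,0,0,0,0,0],[0,0,0,0,0,0,0],[0,0,0,0,0,0,0],[0,0,0,0,0,0,0]],
])

```text
time: 12.9
tool_pos: [688.7, 188.7, 292.1]
tcp_rot: [0.931, 0.128, -0.339, 0.047]
force: [-0.5, -0.1, -2.2]
finger_gap: 0.177
finger_force: 30.0
```

```bash
python3 - <<'E'
from g import *
b=vision.snapshot('side')[60:300,180:480];a=vision.snapshot('scene')[120:360,280:580]
cv2.imwrite('pics/f.png',cv2.convertScaleAbs(cv2.resize(np.hstack([a,b])[:,:,::-1],(800,320)),alpha=1.4))
gr=s['tool_pos']+Rm[:,2]*164
print('grip',gr,'tilt',np.degrees(np.arccos(-Rm[2,2])),'d tool',Rm.T@(np.array([585,163,56])-gr),Rm.T@[0,0,-1])
E
```

```text
12.9 [688.704 188.742 292.132] yaw 0.27327539957885066 z [-0.619 -0.174 -0.766] F [-0.48  -0.052 -2.218] 0.17682815014406247 29.99754510819912 q [-0.03   0.871 -0.534  1.013  0.256  2.033 -1.806]
grip [587.171 160.259 166.531] tilt 40.01631319613293 d tool [70.038 -3.237 85.519] [ 0.643 -0.     0.766]
```

View pics/f.png

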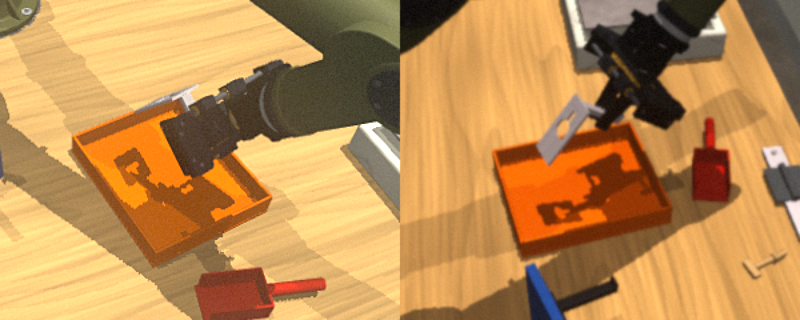

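The bracket is tilted 40° above the tray with its plate at the left. It is well inside the walls. Lowering 100 mm straight down.

move_arm([
  [[0,0.01286,0,0.01532,0,0,0],[0,0.01929,0,0.02298,0,0,0],[0,0.02572,0,0.03064,0,0,0],[0,0.02572,0,0.03064,0,0,0],[0,0.01929,0,0.02298,0,0,0],[0,0.01286,0,0.01532,0,0,0],[0,0.00643,0,0.00766,0,0,0],[0,0.00643,0,0.00766,0,0,0],[0,0,0,0,0,0,0],[0,0,0,0,0,0,0]],
])

```text
time: 14.25
tool_pos: [688.9, 188.8, 192.5]
tcp_rot: [0.931, 0.128, -0.339, 0.047]
force: [1.0, -0.3, -1.8]
finger_gap: 0.177
finger_force: 30.0
```

```bash
python3 - <<'E'
from g import *
gr=s['tool_pos']+Rm[:,2]*164;print('grip',gr,'tilt',np.degrees(np.arccos(-Rm[2,2])))
E
```

```text
14.25 [688.862 188.792 192.526] yaw 0.27319696394280174 z [-0.619 -0.173 -0.766] F [ 0.965 -0.294 -1.794] 0.17685189905535204 29.997493755072355 q [-0.028  0.954 -0.517  1.078  0.285  1.892 -1.806]
grip [587.38  160.345  66.875] tilt 39.98931302428047
```

move_arm([
  [[0,0.0026,0,0.0031,0,0,0],[0,0.0026,0,0.0031,0,0,0],[0,0.0026,0,0.0031,0,0,0],[0,0.0026,0,0.0031,0,0,0],[0,0.0026,0,0.0031,0,0,0],[0,0.0026,0,0.0031,0,0,0],[0,0.0026,0,0.0031,0,0,0],[0,0,0,0,0,0,0],[0,0,0,0,0,0,0],[0,0,0,0,0,0,0]],
])

```text
time: 15.5
tool_pos: [688.7, 188.7, 177.9]
tcp_rot: [0.931, 0.128, -0.339, 0.047]
force: [0.0, -0.9, -1.3]
finger_gap: 0.179
finger_force: 30.0
```

move_arm([
  [[0,0.0013,0,0.0015,0,0,0],[0,0.0013,0,0.0015,0,0,0],[0,0.0013,0,0.0015,0,0,0],[0,0,0,0,0,0,0],[0,0,0,0,0,0,0],[0,0,0,0,0,0,0],[0,0,0,0,0,0,0],[0,0,0,0,0,0,0],[0,0,0,0,0,0,0],[0,0,0,0,0,0,0]],
])

```text
time: 16.75
tool_pos: [688.8, 188.7, 174.8]
tcp_rot: [0.931, 0.128, -0.339, 0.047]
force: [3.3, 0.9, 3.1]
finger_gap: 0.182
finger_force: 30.0
```

The lower edge is in contact (force up +5 N relative). Opening.

move_arm([
  [[20,0,0,0,0,0,0],[25,0,0,0,0,0,0],[35,0,0,0,0,0,0],[50,0,0,0,0,0,0],[50,0,0,0,0,0,0],[50,0,0,0,0,0,0],[50,0,0,0,0,0,0],[50,0,0,0,0,0,0],[50,0,0,0,0,0,0],[50,0,0,0,0,0,0]],
])

```text
time: 18.0
tool_pos: [688.8, 188.7, 174.9]
tcp_rot: [0.931, 0.128, -0.339, 0.047]
force: [-0.2, -0.2, 0.2]
finger_gap: 0.575
finger_force: 0.0
```

move_arm([
  [[50,0,0,-0.01,0,0,0],[50,0,0,-0.03,0,0,0],[50,0,0,-0.05,0,0,0],[50,0,0,-0.06,0,0,0],[50,0,0,-0.06,0,0,0],[50,0,0,-0.05,0,0,0],[50,0,0,-0.03,0,0,0],[50,0,0,-0.01,0,0,0],[50,0,0,0,0,0,0],[50,0,0,0,0,0,0]],
])

```text
time: 19.25
tool_pos: [747.0, 203.2, 252.7]
tcp_rot: [0.931, 0.127, -0.338, 0.046]
force: [-0.7, -0.3, -0.4]
finger_gap: 0.572
finger_force: 0.0
```

```bash
python3 - <<'E'
from g import *
b=vision.snapshot('side')[120:420,180:480];a=vision.snapshot('scene')[130:370,145:545]
cv2.imwrite('pics/i.png',cv2.convertScaleAbs(np.hstack([cv2.resize(a,(500,300)),b])[:,:,::-1],alpha=1.4))
E
```

```text
19.25 [747.024 203.207 252.723] yaw 0.2710583724246513 z [-0.619 -0.171 -0.767] F [-0.665 -0.302 -0.413] 0.5715162712054564 0.0 q [-0.333  0.994  0.092  0.794 -0.077  2.052 -1.566]
```

View pics/i.png

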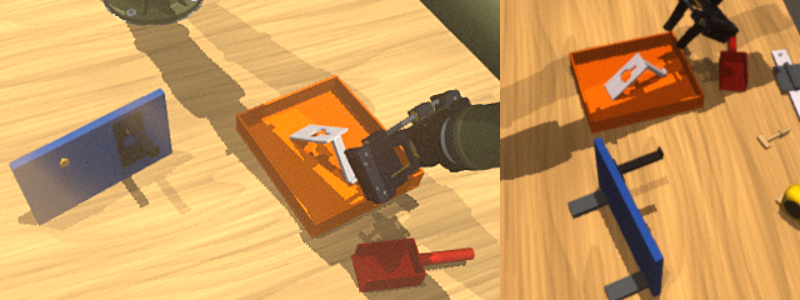

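The zinc bracket lies in the middle of the tray, resting on its plate edge and arm tip, and is let go. The black bracket still hangs and the hand is clear. I'll ease joint 6 back from its range end, then hand in.

move_arm([
  [[50,0,0,0,0,0.03,0],[50,0,0,0,0,0.04,0],[50,0,0,0,0,0.03,0],[50,0,0,0,0,0,0],[50,0,0,0,0,0,0],[50,0,0,0,0,0,0],[50,0,0,0,0,0,0],[50,0,0,0,0,0,0],[50,0,0,0,0,0,0],[50,0,0,0,0,0,0]],
])

```text
time: 20.6
tool_pos: [747.3, 203.3, 253.5]
tcp_rot: [0.955, 0.13, -0.263, 0.037]
force: [-0.4, -0.6, -1.0]
finger_gap: 0.573
finger_force: 0.0
```

```bash
python3 - <<'E'
from g import *
print(bot.finish_job())
E
```

```text
20.6 [747.25  203.333 253.518] yaw 0.2693031764112849 z [-0.494 -0.138 -0.859] F [-0.357 -0.625 -0.961] 0.5726828437871246 0.0 q [-0.341  0.917  0.096  0.896 -0.073  1.87  -1.565]
the job is handed in; nothing more can be done
None
```

I handed the job in at about 20.6 s: the zinc bracket was slid up, drawn off and set down in the orange tray, and the black bracket is still hanging. No verdict came back, and joint 6 read 2.052 rad against its 2.05 limit during the retreat before I eased it back.

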